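# Wind the ratchet clamp shut on the gusset plate before welding

## Task

Two ratchet clamps stand on the welding bench. On the one that holds the upright steel plate, turn the knob clockwise (seen from above) until the nose of the knob points at the pawl and the pawl has clicked in behind that tooth, not a tooth sooner or later, then let go so that the clamp stays wound. Leave the empty clamp as it is.

Things in the scene. Friction and masses are not known exactly. Their poses are not given: they have to be found in the camera images.
- clamp_grip (a point): Knob of the clamp with the upright steel plate: black bar grip 48 x 16 mm, top 96 mm above the bench, on a toothed wheel 101 mm across (top 44 mm, hub 48 mm). Point: on the vertical turning axis, 74 mm above the bench. Turns with the knob: x along the bar, z up; the low nose (white line) points to -x, 46 mm from the axis. Plate 109 mm off, 92 mm high; pawl and posts 45 to 85 mm off, under 50 mm high.
- clamp_wheel (a joint): Angle of knob and wheel, rad, grows clockwise from above. 12 teeth: the pawl catches at about 0.52, 1.05, 1.57, 2.09. At 1.57 the nose points at the pawl's tip: the tooth wanted. Starts caught 1 or 2 teeth before. A spring (0.2 N m) turns it back until a tooth rests on the pawl, so go 5 to 20 degrees past, then let go; 30 past is the next tooth. The ratchet cannot be wound back.
- clamp_pawl (a joint): Angle, rad, of the sprung brass pawl, a rod 7 mm thick and 50 mm long lying beside the wheel at the height of its teeth: about 0 (within 0.05) when down in a tooth gap, 0.15 to 0.2 as it rides over the tip of a tooth.
- spare_nose (a point): Tip of the nose of the empty clamp's knob (the same clamp without a plate), 46 mm from that knob's axis, 52 mm above the bench. To be left where it is.

How it is judged (in metres and radians):
At the end, for the whole second after the job is handed in: The wheel of the clamp with the plate rests at 1.57 rad within about 0.17 rad (10 degrees), nose towards the pawl, with the pawl down in the tooth gap (pawl angle below 0.08 rad) and the wheel at rest (value of joint clamp_wheel between 1.4 and 1.75 rad and value of joint clamp_pawl below 0.08 rad and velocity of joint clamp_wheel between -0.1 and 0.1 rad/s); the robot touches nothing.
It fails at once if the empty clamp's knob or the clamp itself was turned or moved: its nose moved more than 15 mm (distance of spare_nose from where it was at the start of the episode above 0.015 m).
It also fails if it takes over 35 s, if anything falls off the work surface, if the arm or the gripper's body presses on something with over 40 N, if the wrist force passes 120 N, or if a joint passes its speed limit or range.

## Robot

A 6-joint arm with a two-finger parallel gripper is mounted at the origin on the work surface. World frame = base frame: x ahead of the robot, y to its left, z up, the work surface at z = 0. Lengths are in mm, angles in rad, forces in N, time in s.
With the tool pointing down it reaches from about 300 to 850 mm from the base axis. Payload 5.4 kg.
Tool frame: the origin (TCP) lies on the centre line of the jaws, within the pads' length; the fingertips stand 11 mm ahead of it and the grasp point (between the pads) lies 8 mm behind it (finger_overhang is the distance from the TCP to the fingertips, in mm); z points along the fingers, y is the direction in which the jaws open and shut (so a half turn about z gives the same grasp; the last joint's range is limited). The gripper opens to 85 mm and grips with 20 to 120 N. Pads are 22 mm wide; open, the fingers measure 114 mm over their backs; the gripper's body (76 mm by 85 mm) begins 54 mm behind the grasp point. The pads swing forward as they close: fully open they stand 13 mm farther back than shut.
Start: joints at [-1.335, 0.158, 1.597, -0, 1.386, -0.21], TCP at [247.904, -518.797, 242.299] pointing down, gripper open.
Joint ranges: [-2.91, 2.91], [-0.94, 2.29], [0.18, 2.7], [-1.29, 4.43], [0.17, 2.64], [-3, 3]. Speed limits (rad/s): [2.57, 2.57, 3.14, 3.14, 3.14, 3.14].

## Interface

Orientations are given as a rotation vector (axis times angle).
In Python, from rig import get_state, camera, camera_info, close_job, finger_overhang gives the robot as it stands.
- The arm moves only by the tool send_rows, never from a script. Its arguments are lists of equal length, an entry for each row: "jaw": the opening in per cent of the stroke, from 0 (shut) to 100 (fully open); "delta_pos": the shift along the tool's x, y, z in cm, a list of three; "yaw": the turn about the tool's z in units of 5 degrees (1.0 is 5 degrees). A call has 1 to 5 rows; each row is the pose to reach, as a shift and turn from the pose commanded when the call began, along the tool's axes at that moment; what a row does not reach only later rows make up. A row lasts 1/12 s, in which the tool goes at most 41.7 mm and 7.16 degrees, less where a joint would pass 70% of its speed; a pose out of reach is approached as far as the arm can. A call with a gripper value outside its range is refused whole. The fingers move at their own pace and stop on an object; "newtons" is the grip in N (left out, the last holds). Time passes only in rows, so rows that repeat a pose let the fingers close. It gives the time, the measured TCP pose, the force and the opening at its end, in the units of the state.
- get_state(): the state, without advancing time (a new reading comes with each control period).
- camera(name): name is "scene" or "side" or "wrist"; returns (picture, depth): 384x512x3 uint8, red, green, blue; 384x512 float32, mm along the optical axis (not along the pixel's ray), 0 where there is no reading.
- camera_info(name): a dict with "K" (3x3 intrinsics, pixels), "camera_from_world" (4x4, takes a point from world to camera coordinates). Camera axes: x right, y down, z forward; pixel columns grow to the right and rows downward; lengths in mm; the calibration is good to about 2 mm. A picture is of the moment at which its call begins: read the wrist's pose just before it. camera_info takes no time and is no camera call; for the wrist camera it gives the pose at the moment of the call.
- close_job(): hands the job in, once; it reports no verdict.
The state is a dict: "time_s": time; "joints": joint angles; "dq": joint speeds; "joint_torque": joint torques, N m; "tool_pos": TCP position; "tool_rot": TCP orientation; "ft_force": force on the tool from outside, world axes, zero at the start; "ft_torque": the same for the moment, N m; "width": finger opening in mm.
Only numpy, scipy, OpenCV 4.12 (cv2) and the standard library are available. Lean on these libraries where they do the work, as an engineer would, in place of code of your own. Each camera call takes 0.05 s, during which the arm holds its last target.

## Working session

There is one attempt and no reset: what is moved stays moved. The work goes in short steps, Python scripts to look and compute and a tool call to move; the robot and the scene stay as the last step left them, time stands still between calls to the robot, and variables do not carry over. Pictures are saved under pics/ and viewed, and the job is handed in when it is done.

Besides the shell and the picture viewer there is one more tool, called after "Request:" as name([rows], argument=value, ...), one row to a line, values as JSON. send_rows: Moves the arm, as the interface text tells. Its arguments: {"type":"object","properties":{"jaw":{"type":"array"},"delta_pos":{"type":"array"},"yaw":{"type":"array"},"newtons":{"type":"number"}},"required":["jaw","delta_pos","yaw"]}

```bash
mkdir -p pics; ls; python3 - <<'E'
from rig import *
import cv2,numpy as np
s=get_state();print(s)
for n in("scene","side","wrist"):
    i=camera_info(n);p,d=camera(n)
    cv2.imwrite(f"pics/{n}0.png",p[:,:,::-1]);np.savez(f"{n}0.npz",p=p,d=d,K=i["K"],T=i["camera_from_world"])
    print(n,np.round(np.linalg.inv(i["camera_from_world"]),2).tolist())
E
```

```text
pics
{'time_s': 0.0, 'joints': array([-1.33507331e+00,  1.59028036e-01,  1.59822625e+00,  1.75026760e-05,
        1.38616183e+00, -2.10112655e-01]), 'dq': array([-0.00014777, -0.00022246,  0.00156756, -0.00124811,  0.00092736,
        0.00043234]), 'joint_torque': array([-1.47581392e-03, -3.95996797e+01, -3.31431484e+01, -5.97260751e-04,
        8.38417240e-03,  1.26791181e-05]), 'tool_pos': array([ 247.79148047, -518.24432813,  241.33165848]), 'tool_rot': array([-3.06208148e+00, -6.94123275e-01,  9.65222312e-06]), 'ft_force': array([-0.32674895,  0.12518241, -0.29228871]), 'ft_torque': array([-0.01952054,  0.01557218, -0.01917501]), 'width': 85.57143170176263}
scene [[-0.58, 0.45, -0.68, 1019.86], [0.82, 0.34, -0.47, 386.71], [0.02, -0.83, -0.56, 551.84], [0.0, 0.0, 0.0, 1.0]]
side [[0.97, -0.14, 0.22, 342.6], [-0.26, -0.54, 0.8, -528.0], [0.01, -0.83, -0.55, 478.43], [0.0, 0.0, 0.0, 1.0]]
wrist [[0.43, -0.86, -0.27, 317.22], [-0.9, -0.41, -0.13, -486.68], [-0.0, 0.3, -0.95, 373.96], [0.0, 0.0, 0.0, 1.0]]
```

View pics/scene0.png

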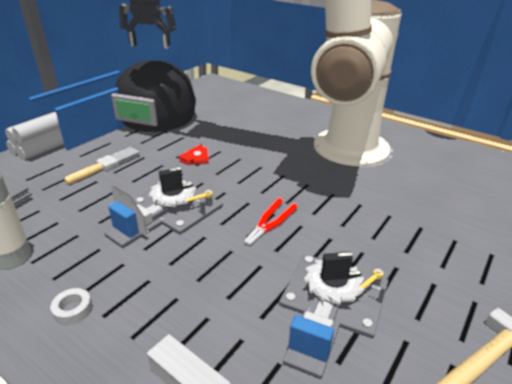

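View pics/side0.png

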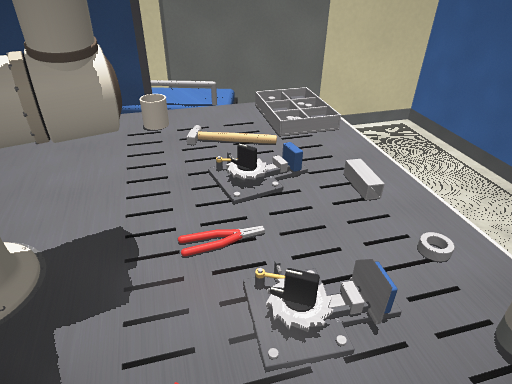

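View pics/wrist0.png

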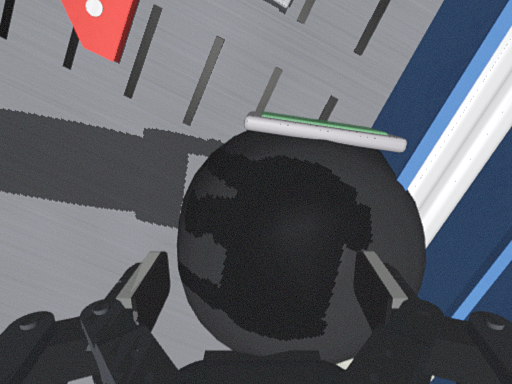

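The plate clamp is at scene (172,190) and side (300,290). The empty clamp is at scene (337,275) and side (246,160). Next I'll zoom in and measure.

```bash
cat > h.py <<'E'
import numpy as np,cv2
def world(K,T,d):
    v,u=np.mgrid[:d.shape[0],:d.shape[1]]
    c=np.stack([(u-K[0,2])/K[0,0]*d,(v-K[1,2])/K[1,1]*d,d],-1)
    M=np.linalg.inv(T);w=c@M[:3,:3].T+M[:3,3];w[d==0]=np.nan;return w
def ray(K,T,u,v,z):
    M=np.linalg.inv(T);r=M[:3,:3]@np.array([(u-K[0,2])/K[0,0],(v-K[1,2])/K[1,1],1]);o=M[:3,3]
    return o+r*(z-o[2])/r[2]
E
python3 - <<'E'
from h import *
for n,(a,b,c,e) in dict(scene=(100,155,230,250),side=(235,250,410,370)).items():
    f=np.load(n+"0.npz");K,T,d,p=f["K"],f["T"],f["d"],f["p"]
    w=world(K,T,d);s=w[b:e,a:c].reshape(-1,3);pp=p[b:e,a:c].reshape(-1,3).astype(int)
    print(n,"z range",np.nanmin(s[:,2]),np.nanmax(s[:,2]))
    dark=(pp.max(1)<60)
    g=s[dark&(s[:,2]>60)&(s[:,2]<110)];print("grip",len(g),np.nanmean(g,0),np.nanmin(g,0),np.nanmax(g,0))
    t=s[dark&(s[:,2]>92)&(s[:,2]<100)];print("top",len(t),t.mean(0)); 
    if len(t)>4: print(cv2.minAreaRect(t[:,:2].astype(np.float32)))
    y=(pp[:,0]>150)&(pp[:,2]<90)&(pp[:,1]>110);q=s[y];print("brass",len(q),np.nanmean(q,0),np.nanmin(q,0),np.nanmax(q,0))
    cv2.imwrite(f"pics/{n}0z.png",cv2.resize(p[b:e,a:c,::-1],None,fx=4.3,fy=4.3,interpolation=2))
E
```

```text
scene z range -4.567298826438787 96.62045748225285
grip 270 [ 516.26336043 -190.54969486   77.08754746] [ 497.34220355 -202.81961898   60.09708738] [ 535.38374718 -178.10905075   94.23373087]
top 11 [ 515.42849057 -189.9756073    92.94813945]
((515.9267578125, -190.32286071777344), (3.8964741230010986, 37.730770111083984), 57.09608840942383)
brass 20 [ 484.66315358 -133.11710516   37.00832335] [ 469.57047762 -167.88879013   11.883379  ] [ 510.83435737 -120.63082835   42.7731868 ]
side z range -2.8084451300507 99.43207655533848
grip 716 [ 509.03333212 -200.9731463    81.77420312] [ 488.24208815 -214.11585003   60.0118882 ] [ 533.74909564 -178.76481232   98.5246249 ]
top 204 [ 512.24166025 -199.12875844   95.4807638 ]
((510.6244812011719, -196.40199279785156), (15.309174537658691, 46.83103561401367), 57.37212371826172)
brass 9 [ 482.10749704 -135.84264924   41.0548513 ] [ 464.44502078 -142.08757623   39.19689779] [ 494.57910842 -123.11644468   44.4808575 ]
```

View pics/scene0z.png

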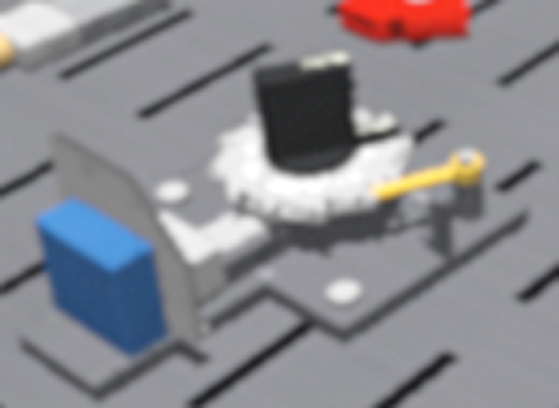

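View pics/side0z.png

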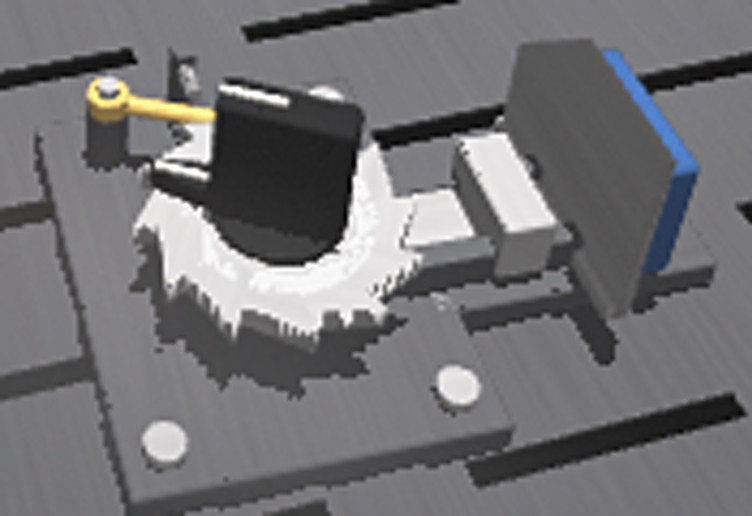

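```bash
python3 - <<'E'
from h import *
F={n:np.load(n+"0.npz") for n in("scene","side")}
def R(n,u,v,z): return ray(F[n]["K"],F[n]["T"],u,v,z)
c=np.array([511,-196.5])
def rep(l,p): q=p[:2]-c;print(l,p.round(1),"r",np.hypot(*q).round(1),"ang",np.degrees(np.arctan2(q[1],q[0])).round(1))
rep("nose side",R("side",235+152/4.3,250+170/4.3,52)); rep("nose scene",R("scene",100+392/4.3,155+124/4.3,52))
rep("pivot side",R("side",235+108/4.3,250+97/4.3,44));rep("pivot scene",R("scene",100+468/4.3,155+162/4.3,44))
rep("tip scene",R("scene",100+378/4.3,155+192/4.3,40))
# bar top in scene by corners
for n,pts in dict(scene=[(255,70),(350,55),(335,52)],side=[(222,80),(362,104),(352,128),(215,100)]).items():
    o=dict(scene=(100,155),side=(235,250))[n]
    for p in pts: rep(n+" top",R(n,o[0]+p[0]/4.3,o[1]+p[1]/4.3,96))
# hub/wheel dims
f=F["side"];w=world(f["K"],f["T"],f["d"]).reshape(-1,3);pp=f["p"].reshape(-1,3).astype(int)
m=(pp.min(1)>150)&(w[:,2]>38)&(w[:,2]<50)&(np.hypot(w[:,0]-511,w[:,1]+196)<60)
q=w[m];print(m.sum(),q.min(0),q.max(0)); print(cv2.minEnclosingCircle(q[:,:2].astype(np.float32)))
f=F["scene"];w=world(f["K"],f["T"],f["d"]).reshape(-1,3);pp=f["p"].reshape(-1,3).astype(int)
m=(pp.min(1)>150)&(w[:,2]>38)&(w[:,2]<50)&(np.hypot(w[:,0]-511,w[:,1]+196)<60)
q=w[m];print(m.sum(),q.min(0),q.max(0)); print(cv2.minEnclosingCircle(q[:,:2].astype(np.float32)))
E
```

```text
nose side [ 472.8 -173.8   52. ] r 44.5 ang 149.3
nose scene [ 477.  -170.6   52. ] r 42.8 ang 142.7
pivot side [ 470.  -129.4   44. ] r 78.7 ang 121.4
pivot scene [ 471.  -124.8   44. ] r 82.1 ang 119.1
tip scene [ 513.6 -146.8   40. ] r 49.7 ang 87.0
scene top [ 529.5 -207.9   96. ] r 21.7 ang -31.8
scene top [ 491.1 -181.3   96. ] r 25.0 ang 142.6
scene top [ 493.5 -189.3   96. ] r 18.9 ang 157.5
side top [ 493.8 -179.4   96. ] r 24.3 ang 135.1
side top [ 534.7 -201.3   96. ] r 24.2 ang -11.5
side top [ 527.2 -210.2   96. ] r 21.2 ang -40.1
side top [ 488.5 -187.3   96. ] r 24.3 ang 157.8
1231 [ 461.68562267 -244.40377463   38.0758236 ] [ 561.0031958  -139.87943354   46.9754142 ]
((511.3136291503906, -190.81837463378906), 53.963226318359375)
496 [ 462.32700419 -245.96310182   38.00562142] [ 562.30146051 -144.12068377   49.77352914]
((512.3746337890625, -194.8458251953125), 51.48299026489258)
```

Grip axis is about (511,-195.5), the nose points at about 147° and the pawl tip is at about 87°, so the clamp needs two teeth (60°) clockwise. I'll move above the knob first.

Request:
send_rows([
  [3.7,-1.7,0],
  [7.4,-3.5,0],
  [11.1,-5.2,0],
  [14.8,-7.0,0],
  [18.5,-8.7,0],
], jaw=[70,70,70,70,70], yaw=[0,0,0,0,0])

```text
time_s: 0.57
tool_pos: [378.0, -358.7, 242.0]
tool_rot: [-3.064, -0.693, 0.0]
ft_force: [1.7, 0.7, -0.5]
width: 59.9
```

Request:
send_rows([
  [3.7,-1.7,0],
  [7.4,-3.5,0],
  [11.1,-5.2,0],
  [14.8,-7.0,0],
  [19.1,-9.0,0],
], jaw=[70,70,70,70,70], yaw=[-1.4,-2.8,-4.2,-5.6,-7])

```text
time_s: 0.98
tool_pos: [507.9, -199.5, 242.1]
tool_rot: [-2.708, -1.592, 0.0]
ft_force: [-0.0, -0.4, 0.1]
width: 60.2
```

Request:
send_rows([
  [0,0,0],
  [0,0,0],
  [0,0,0],
  [0,0,0],
  [0,0,0],
], jaw=[70,70,70,70,70], yaw=[-1.4,-2.8,-4.2,-5.6,-7])

```text
time_s: 1.4
tool_pos: [507.1, -201.1, 241.9]
tool_rot: [-2.103, -2.332, 0.0]
ft_force: [-0.8, 0.1, 0.3]
width: 59.2
```

Request:
send_rows([
  [0,0,0],
  [0,0,0],
  [0,0,0],
  [0,0,0],
  [0,0,0],
], jaw=[70,70,70,70,70], yaw=[-1.4,-2.8,-4.2,-5.6,-7])

```text
time_s: 1.82
tool_pos: [507.0, -201.3, 241.9]
tool_rot: [-1.305, -2.857, -0.0]
ft_force: [0.1, 0.5, -0.3]
width: 59.7
```

Request:
send_rows([
  [0,0,0],
  [0,0,0],
  [0,0,0],
  [0,0,0],
  [0,0,0],
], jaw=[70,70,70,70,70], yaw=[-1.4,-2.8,-3.3,-3.3,-3.3])

```text
time_s: 2.23
tool_pos: [507.0, -201.3, 242.0]
tool_rot: [-0.893, -3.011, -0.0]
ft_force: [-0.1, 0.1, -0.1]
width: 60.0
```

```bash
python3 - <<'E'
from rig import *
from h import *
from scipy.spatial.transform import Rotation as Ro
s=get_state();R=Ro.from_rotvec(s["tool_rot"]).as_matrix();print(s["time_s"],s["joints"].round(3),s["tool_pos"],R.round(3),s["width"],finger_overhang)
i=camera_info("wrist");p,d=camera("wrist")
np.savez("wrist1.npz",p=p,d=d,K=i["K"],T=i["camera_from_world"])
cv2.imwrite("pics/wrist1.png",cv2.resize(p[:,:,::-1],(768,576)))
E
```

```text
2.2333 [-0.6    0.083  1.68   0.     1.379 -1.594] [ 507.03028006 -201.3092064   242.02168191] [[-0.838  0.545 -0.   ]
 [ 0.545  0.838  0.   ]
 [ 0.001  0.    -1.   ]] 59.977695917906985 11.0
```

View pics/wrist1.png

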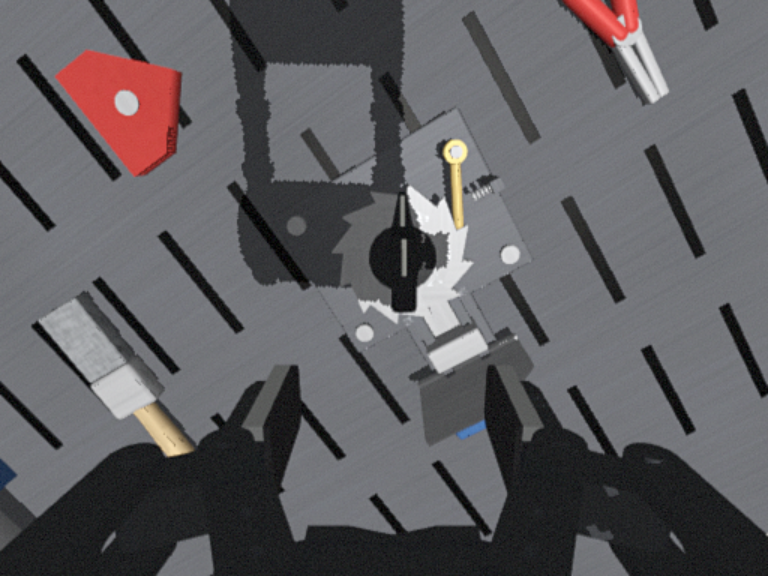

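```bash
python3 - <<'E'
from h import *
f=np.load("wrist1.npz");K,T,d,p=f["K"],f["T"],f["d"],f["p"]
w=world(K,T,d);pp=p.astype(int)
m=(w[:,:,2]>90)&(w[:,:,2]<102);m[240:]=False
q=w[m];print(m.sum(),q.mean(0));print(cv2.minAreaRect(q[:,:2].astype(np.float32)))
m=(pp.min(2)>110)&(w[:,:,2]>40)&(w[:,:,2]<52)&(np.hypot(w[:,:,0]-511,w[:,:,1]+196)<58)|((np.hypot(w[:,:,0]-511,w[:,:,1]+196)<55)&(w[:,:,2]>38)&(w[:,:,2]<50))
q=w[m];print(m.sum(),cv2.minEnclosingCircle(q[:,:2].astype(np.float32)),q[:,2].mean())
g=cv2.minAreaRect(w[(w[:,:,2]>90)&(w[:,:,2]<102)&(np.arange(384)[:,None]<240)][:,:2].astype(np.float32))
c=np.array(g[0])
def rep(l,u,v,z):
    P=ray(K,T,u/1.5,v/1.5,z);q=P[:2]-c;print(l,P.round(1),np.hypot(*q).round(1),np.degrees(np.arctan2(q[1],q[0])).round(1))
rep("nose",403,190,52);rep("whiteline a",404,238,96);rep("b",404,276,96);rep("end",404,310,96)
rep("tip",460,228,40);rep("pivot",455,152,46)
E
```

```text
862 [ 511.19885277 -196.46245329   96.6665236 ]
((512.2152709960938, -196.92677307128906), (14.920753479003906, 47.38528060913086), 56.9698600769043)
4493 ((513.3209228515625, -192.07933044433594), 54.876853942871094) 45.524424655915155
nose [ 473.  -171.1   52. ] 46.9 146.7
whiteline a [ 492.8 -184.3   96. ] 23.2 147.0
b [ 512.4 -196.9   96. ] 0.2 10.2
end [ 530.8 -208.7   96. ] 22.0 -32.3
tip [ 518.3 -152.    40. ] 45.3 82.3
pivot [ 471.5 -129.1   46. ] 79.1 121.0
```

Request:
send_rows([
  [-0.1,0.65,2.5],
  [-0.1,0.65,5.5],
  [-0.1,0.65,8.5],
  [-0.1,0.65,11.5],
  [-0.1,0.65,13],
], jaw=[70,70,70,70,70], yaw=[0,0,0,0,0])

```text
time_s: 2.7
tool_pos: [509.5, -195.1, 108.3]
tool_rot: [-0.891, -3.007, -0.003]
ft_force: [-0.9, 0.1, -0.8]
width: 60.0
```

Request:
send_rows([
  [0,0,1],
  [0,0,2],
  [0,0,3],
  [0,0,4],
  [0,0,4.4],
], jaw=[70,70,70,70,70], yaw=[0,0,0,0,0])

```text
time_s: 3.12
tool_pos: [511.4, -196.4, 67.4]
tool_rot: [-0.891, -3.012, -0.0]
ft_force: [-0.4, -0.4, -0.2]
width: 59.7
```

Request:
send_rows([
  [0,0,0],
  [0,0,0],
], jaw=[70,70], yaw=[0,0])

```text
time_s: 3.28
tool_pos: [511.8, -196.7, 68.6]
tool_rot: [0.891, 3.012, -0.0]
ft_force: [-0.8, -0.6, -0.4]
width: 59.4
```

```bash
python3 - <<'E'
from rig import *
from h import *
from scipy.spatial.transform import Rotation as Ro
s=get_state();R=Ro.from_rotvec(s["tool_rot"]).as_matrix();print(s["time_s"],s["joints"].round(3),s["tool_pos"],s["width"],s["ft_force"])
P=s["tool_pos"];print("axis in tool",R.T@(np.array([511.7,-196.6,67])-P))
p,d=camera("wrist");cv2.imwrite("pics/wrist2.png",p[:,:,::-1])
p,d=camera("side");cv2.imwrite("pics/side2.png",cv2.resize(p[200:370,180:440,::-1],None,fx=3,fy=3))
E
```

```text
3.2833 [-0.587  0.294  1.809  0.     1.039 -1.583] [ 511.84028208 -196.69022519   68.62898671] 59.423185817078256 [-0.77690748 -0.55112631 -0.36578208]
axis in tool [ 1.67770080e-01 -6.19690092e-04  1.62888618e+00]
```

View pics/wrist2.png

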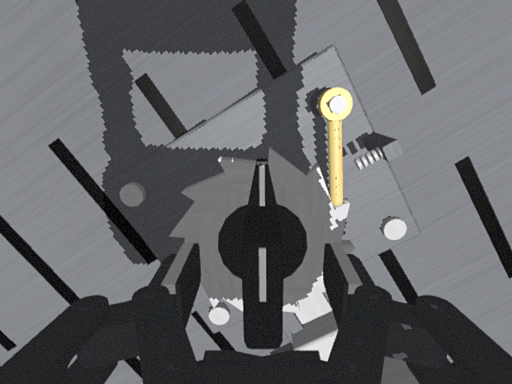

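View pics/side2.png

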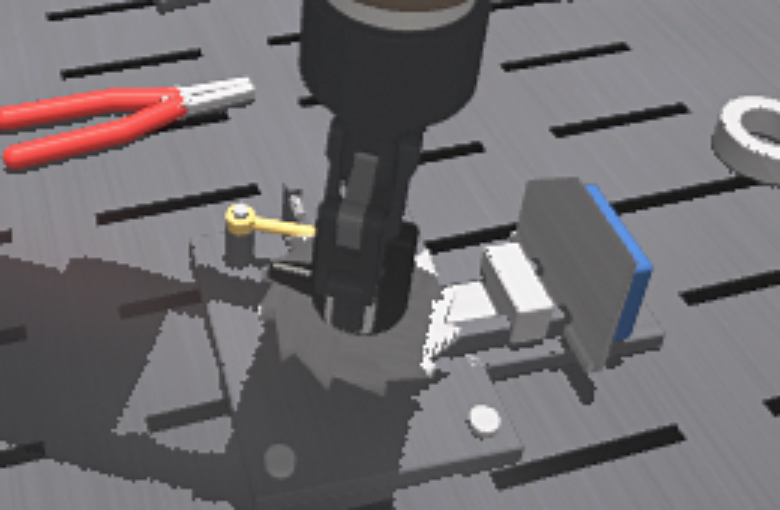

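The jaws straddle the bar and are centred on it, so I'll close.

Request:
send_rows([
  [0,0,0],
  [0,0,0],
  [0,0,0],
  [0,0,0],
  [0,0,0],
], jaw=[10,10,10,10,10], yaw=[0,0,0,0,0], newtons=60)

```text
time_s: 3.8
tool_pos: [511.9, -196.3, 68.7]
tool_rot: [0.891, 3.012, 0.001]
ft_force: [0.8, 2.5, 3.1]
width: 15.7
```

Request:
send_rows([
  [0,0,0],
  [0,0,0],
  [0,0,0],
  [0,0,0],
  [0,0,0],
], jaw=[10,10,10,10,10], yaw=[0,0,0,0,0])

```text
time_s: 4.22
tool_pos: [511.9, -196.4, 68.7]
tool_rot: [0.891, 3.012, 0.001]
ft_force: [0.4, 4.4, 4.7]
width: 15.3
```

Request:
send_rows([
  [0,0,0],
  [0,0,0],
  [0,0,0],
  [0,0,0],
  [0,0,0],
], jaw=[10,10,10,10,10], yaw=[0.8,1.6,2.4,3.2,4])

```text
time_s: 4.63
tool_pos: [511.9, -196.4, 68.7]
tool_rot: [1.404, 2.81, 0.0]
ft_force: [-0.2, 3.3, 5.8]
width: 15.5
```

Request:
send_rows([
  [0,0,0],
  [0,0,0],
  [0,0,0],
  [0,0,0],
  [0,0,0],
], jaw=[10,10,10,10,10], yaw=[0.8,1.6,2.4,3.2,4])

```text
time_s: 5.05
tool_pos: [511.8, -196.4, 68.7]
tool_rot: [1.871, 2.523, 0.0]
ft_force: [-0.7, 4.2, 5.5]
width: 15.5
```

```bash
python3 - <<'E'
from rig import *
from h import *
s=get_state();print(s["time_s"],s["joints"].round(3),s["tool_pos"],s["width"],s["ft_force"],s["ft_torque"])
p,d=camera("wrist");cv2.imwrite("pics/wrist3.png",p[:,:,::-1])
E
```

```text
5.05 [-0.587  0.293  1.809  0.     1.039 -0.882] [ 511.78819298 -196.42214552   68.73355816] 15.460698284555946 [-0.74045011  4.15764123  5.5446393 ] [0.5508024  0.08746815 0.28958101]
```

View pics/wrist3.png

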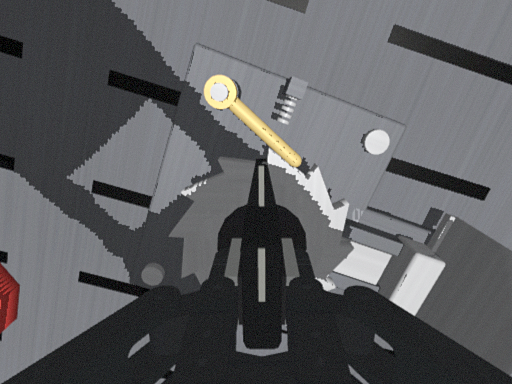

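It turns with the knob: after 40°, the nose at (262,165) is about 20° short of the pawl tip at (298,160). I'll go another 32°, to 72° in total.

Request:
send_rows([
  [0,0,0],
  [0,0,0],
  [0,0,0],
  [0,0,0],
  [0,0,0],
], jaw=[10,10,10,10,10], yaw=[0.8,1.6,2.4,3.2,4])

```text
time_s: 5.52
tool_pos: [511.7, -196.4, 68.7]
tool_rot: [2.281, 2.16, 0.0]
ft_force: [-0.1, 3.5, 6.4]
width: 15.4
```

Request:
send_rows([
  [0,0,0],
  [0,0,0],
  [0,0,0],
  [0,0,0],
  [0,0,0],
], jaw=[10,10,10,10,10], yaw=[0.8,1.6,2.4,2.4,2.4])

```text
time_s: 5.93
tool_pos: [511.7, -196.4, 68.7]
tool_rot: [-2.491, -1.914, -0.0]
ft_force: [-0.9, 2.8, 5.5]
width: 15.0
```

```bash
python3 - <<'E'
from rig import *
from h import *
s=get_state();print(s["time_s"],s["joints"].round(3),s["tool_pos"],s["width"],s["ft_force"],s["ft_torque"])
p,d=camera("wrist");cv2.imwrite("pics/wrist4.png",p[:,:,::-1])
E
```

```text
5.9333 [-0.587  0.293  1.809  0.     1.04  -0.326] [ 511.66405326 -196.39160542   68.70075756] 14.984432099953986 [-0.93246433  2.83040571  5.46615907] [0.49840571 0.09802088 0.12272209]
```

View pics/wrist4.png

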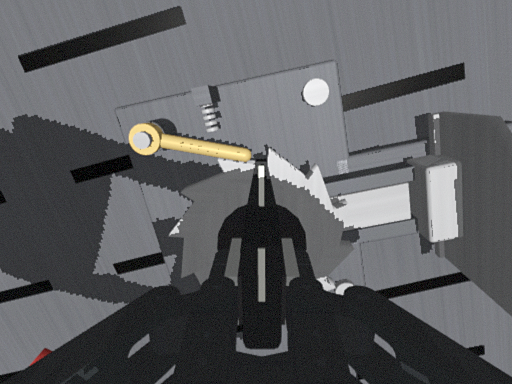

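```bash
python3 - <<'E'
from rig import *
from h import *
i=camera_info("wrist");K,T=i["K"],i["camera_from_world"];p=cv2.imread("pics/wrist4.png")
f=np.load("wrist1.npz")
def ang(K,T,p):
    h=cv2.cvtColor(p,cv2.COLOR_BGR2HSV);m=cv2.inRange(h,(15,110,100),(32,255,255))
    n,l,s,c=cv2.connectedComponentsWithStats(m);M=np.linalg.inv(T)
    v,u=np.nonzero(m);q=np.array([ray(K,T,a,b,41)[:2] for a,b in zip(u,v)])
    q=q[(np.hypot(q[:,0]-511.7,q[:,1]+196.5)<66)]
    vx,vy,x,y=cv2.fitLine(q.astype(np.float32),cv2.DIST_HUBER,0,.01,.01).ravel()
    print(len(q),"dir",np.degrees(np.arctan2(vy,vx)),"tip",q[q[:,0].argmax()])
ang(f["K"],f["T"],f["p"][:,:,::-1].copy());ang(K,T,p)
E
```

```text
92 dir -26.302605 tip [ 516.97474791 -149.79751811]
273 dir -21.46507 tip [ 519.3352955  -148.46762801]
```

The pawl is about 0.085 rad up the next tooth's ramp, which fits 12° past the wanted tooth. I'll ease back 10° and release.

Request:
send_rows([
  [0,0,0],
  [0,0,0],
  [0,0,0],
  [0,0,0],
], jaw=[10,10,10,10], yaw=[-0.6,-1.2,-1.8,-1.8])

```text
time_s: 6.32
tool_pos: [511.7, -196.4, 68.7]
tool_rot: [-2.331, -2.106, -0.0]
ft_force: [0.7, 3.8, 6.2]
width: 15.3
```

Request:
send_rows([
  [0,0,0],
  [0,0,0],
  [0,0,0],
  [0,0,0],
  [0,0,0],
], jaw=[70,70,70,70,70], yaw=[0,0,0,0,0])

```text
time_s: 6.73
tool_pos: [511.3, -196.6, 68.1]
tool_rot: [-2.334, -2.103, 0.0]
ft_force: [-0.2, 0.9, 0.4]
width: 59.4
```

Request:
send_rows([
  [0,0,0],
  [0,0,-2],
  [0,0,-5],
  [0,0,-8],
  [0,0,-11],
], jaw=[70,70,70,70,70], yaw=[0,0,0,0,0])

```text
time_s: 7.15
tool_pos: [511.2, -196.3, 179.3]
tool_rot: [-2.333, -2.102, 0.0]
ft_force: [0.7, -1.0, -0.1]
width: 59.7
```

Request:
send_rows([
  [0,0,-2],
  [0,0,-4],
  [0,0,-6],
  [0,0,-6],
  [0,0,-6],
], jaw=[70,70,70,70,70], yaw=[0,0,0,0,0])

```text
time_s: 7.57
tool_pos: [512.1, -196.9, 239.2]
tool_rot: [2.332, 2.101, 0.001]
ft_force: [-0.4, 0.5, -0.6]
width: 59.2
```

```bash
python3 - <<'E'
from rig import *
from h import *
s=get_state();print(s["time_s"],s["tool_pos"],s["width"],s["ft_force"])
i=camera_info("wrist");p,d=camera("wrist");K,T=i["K"],i["camera_from_world"]
w=world(K,T,d);m=(w[:,:,2]>90)&(w[:,:,2]<102);m[240:]=False
print(cv2.minAreaRect(w[m][:,:2].astype(np.float32)))
b=p[:,:,::-1].copy();m=cv2.inRange(cv2.cvtColor(b,cv2.COLOR_BGR2HSV),(15,110,100),(32,255,255));v,u=np.nonzero(m)
q=np.array([ray(K,T,x,y,41)[:2] for x,y in zip(u,v)]);q=q[np.hypot(q[:,0]-511.7,q[:,1]+196.5)<66]
vx,vy,_,_=cv2.fitLine(q.astype(np.float32),cv2.DIST_HUBER,0,.01,.01).ravel();print("pawl dir",np.degrees(np.arctan2(vy,vx)))
cv2.imwrite("pics/wrist5.png",cv2.resize(b,(768,576)))
p,d=camera("scene");cv2.imwrite("pics/scene5.png",p[:,:,::-1])
E
```

```text
7.5667 [ 512.10611421 -196.91584414  239.23825068] 59.22773648517018 [-0.41741586  0.54635159 -0.60046455]
((565.5709838867188, -210.3740234375), (60.92565155029297, 127.06301879882812), 82.41313934326172)
pawl dir -22.946987
```

View pics/wrist5.png

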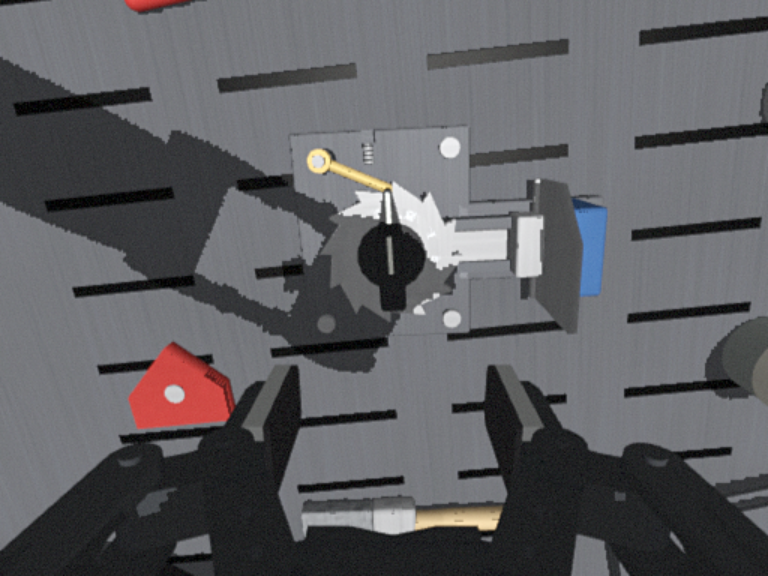

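View pics/scene5.png

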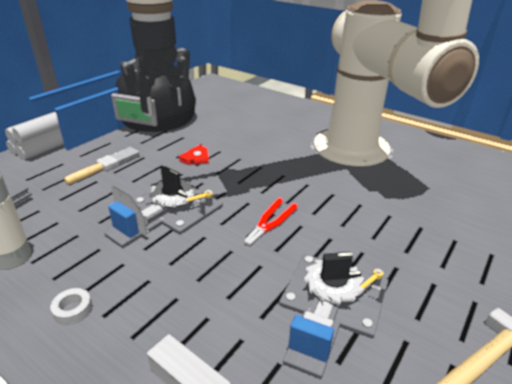

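```bash
python3 - <<'E'
from rig import *
from h import *
def an(K,T,d,b,z):
    w=world(K,T,d);m=(w[:,:,2]>90)&(w[:,:,2]<102)&(np.hypot(w[:,:,0]-511.7,w[:,:,1]+196.5)<35);m[240:]=False
    print(cv2.minAreaRect(w[m][:,:2].astype(np.float32)))
    h=cv2.cvtColor(b,cv2.COLOR_BGR2HSV);m=cv2.inRange(h,(12,70,60),(35,255,255))
    v,u=np.nonzero(m);q=np.array([ray(K,T,x,y,z)[:2] for x,y in zip(u,v)])
    r=np.hypot(q[:,0]-472,q[:,1]+129);k=(r>10)&(r<55)
    q=q[k];vx,vy,_,_=cv2.fitLine(q.astype(np.float32),cv2.DIST_HUBER,0,.01,.01).ravel();print("pawl",len(q),np.degrees(np.arctan2(vy,vx)),q[q[:,0].argmax()])
    cv2.imwrite
f=np.load("wrist1.npz");an(f["K"],f["T"],f["d"],f["p"][:,:,::-1].copy(),40)
s=get_state();i=camera_info("wrist");p,d=camera("wrist");an(i["K"],i["camera_from_world"],d,p[:,:,::-1].copy(),40)
cv2.imwrite("pics/w6.png",cv2.resize(p[70:230,180:330,::-1],None,fx=3.6,fy=3.6,interpolation=2))
p1=f["p"];cv2.imwrite("pics/w1z.png",cv2.resize(p1[70:230,200:360,::-1],None,fx=3.6,fy=3.6,interpolation=2))
E
```

```text
((512.2152709960938, -196.92677307128906), (14.920753479003906, 47.38528060913086), 56.9698600769043)
pawl 285 -27.137041 [ 517.53244567 -151.19233217]
((512.37548828125, -197.00921630859375), (47.56072235107422, 15.972323417663574), 87.40521240234375)
pawl 272 -26.590921 [ 516.89748385 -148.21137305]
```

View pics/w6.png

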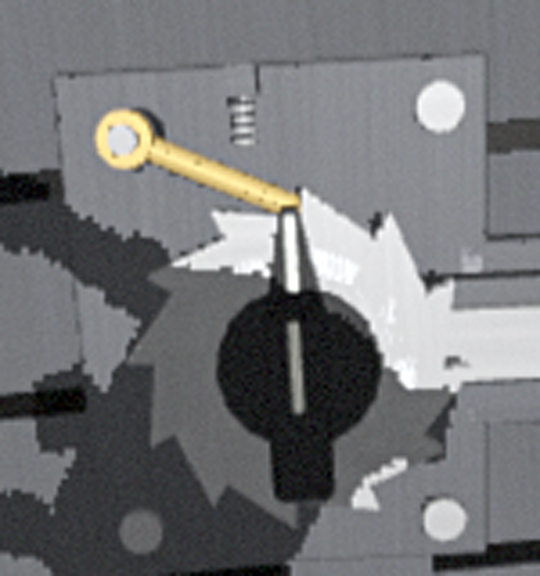

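View pics/w1z.png

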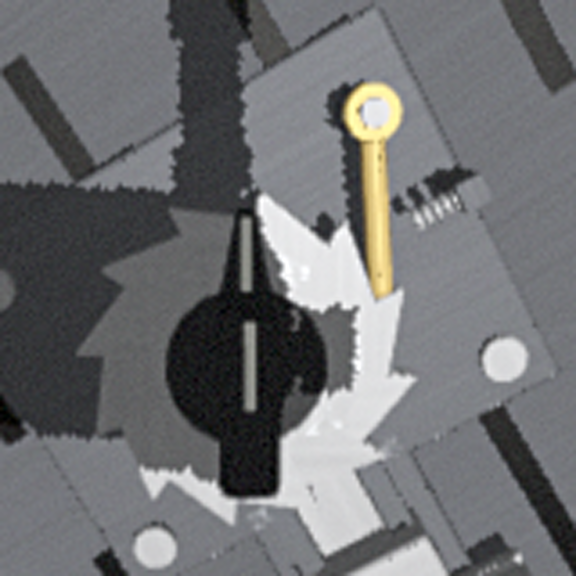

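The bar now points at 87.4°, 59.6° from its start. The pawl is back within 0.6° of its starting angle, and its tip sits behind the nose tooth. I'm handing it in.

```bash
python3 - <<'E'
from rig import *
print(close_job(),get_state()["time_s"])
E
```

```text
the job is handed in; nothing more can be done
the job is handed in; nothing more can be done
```

The plate clamp is wound to the wanted tooth and the job is handed in at about 8 s; no verdict came back. I gripped the knob, turned it 72° clockwise, eased back about 9°, then opened the jaws and lifted clear.

**Final checks:**
- **Wheel:** the bar went from 147.0° to 87.4°, a turn of 59.6°, or two teeth. The nose points at the pawl's tip.
- **Pawl:** it is back to within about 0.6° (0.01 rad) of its starting angle, so it sits down in the gap behind that tooth. A rougher fit just before that, over only part of the rod, had put it about 3.4° (0.06 rad) off. The fuller fit and a close-up view both show it down.
- **Empty clamp:** it looks unchanged in the scene camera. I judged this by eye and did not measure its nose.
- **Robot:** clear of everything at 239 mm height, with forces near zero. The highest reading I saw during the job was about 7 N.

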